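# Turn the carved printing block over into its case and snap the lid shut

### The job

Put the wooden printing block away: it lies on the stone slab with its carved face down. Turn it over and lay it flat in the open green case with the carved, white-painted face up, without dropping it or letting it topple, then press the lid down past its catch until it is fully shut. Leave the other tools and blocks where they are.

Things in the scene. Friction and masses are not known exactly. Their poses are not given: they have to be found in the camera images.
- block: Wooden printing block 96 (x) x 52 (y) x 26 mm (z), about 0.12 kg. Origin: centre of the carved face; z points from there to the plain back, 26 mm off (middle at +13 mm). Carved face: white leaf sprig and border, 4 mm proud of a dark ground. Back: plain pale wood. Starts carved face down (z up), must end z down. Stands steadily on a 52 x 26 mm end.
- slab: Fixed grey stone slab, 250 mm (its x) by 260 mm (its y), 30 mm high; origin at the centre of its underside. The block lies near its middle; a chisel lies along y near its +x edge.
- case: Fixed green wooden case, origin at the centre of its underside; outside 150 (x) x 126 (y) x 40 mm high, walls 6 mm, inside 138 x 114 mm, felt floor 8 mm above the underside. Lid hinged along its +x rim; spring catch in the middle of its -x wall.
- case_floor (a point): Centre of the inside floor of the case, on top of the red felt; axes as the case's.
- lid (a joint): Lid hinge, rad: 0 shut, 1.57 upright, 1.95 fully open (leaning back to the case's +x side). Stiff by friction (0.25 N m), stays where left. From about 0.08 to 0.03 rad a sprung catch resists: about 6 to 12 N pressed down near the tab snaps past it, then it holds the lid at 0.
- lid_hinge (a point): Middle of the lid's hinge line, on the case's +x rim, 40 mm above its underside. Its axes turn with the lid; shut, they are the case's and the lid lies toward -x.
- lid_tab (a point): Middle of the outer (upper) face of the brass tab, 18 x 40 mm, at the lid's free edge, 159 mm from the hinge. Lid plate: 150 mm from hinge to free edge, 126 mm wide, 8 mm thick, outer face 8 mm off the hinge line. A 20 mm tongue hangs under the tab.
- chisel: Bystander: chisel with a flat orange handle, about 160 mm long, lying on the slab.
- brush: Bystander: cleaning brush, 170 mm long, lying on the table.
- mallet: Bystander: wooden mallet, 240 mm long, lying on the table.
- glue: Bystander: white glue bottle with red cap, 44 mm across, 110 mm high, standing.
- rosette: Bystander: round carved block, 68 mm across, 25 mm thick, lying on the table, carved side up.
- jar: Bystander: terracotta jar with chisels in it, 72 mm across, 145 mm high, standing.
- offcut: Bystander: piece of pale wood, 110 x 60 x 30 mm, lying on the table.

How it is judged:
By the outcome, as a careful person would: the job done as asked, in the order asked, and still so for the second after the job is handed in, with the robot touching nothing.
It also fails if it takes over 72 s, if anything falls off the work surface, if the arm or the gripper's body presses on something with over 40 N, if the wrist force passes 120 N, or if a joint passes its speed limit or range.

### The arm

A 6-joint arm with a two-finger parallel gripper is mounted at the origin on the work surface. World frame = base frame: x ahead of the robot, y to its left, z up, the work surface at z = 0. Lengths are in m, angles in degrees, forces in N, time in s.
With the tool pointing down it reaches from about 0.35 to 0.875 m from the base axis. Payload 4.2 kg.
Tool frame: the origin (TCP) lies midway between the tips of the shut fingers; the grasp point (between the pads) lies 19 mm behind it; z points along the fingers, y is the line along which they close (so a half turn about z gives the same grasp; the last joint's range is limited). The gripper opens to 87 mm and grips with 3 to 60 N. Pads are 19 mm wide; open, the fingers measure 117 mm over their backs; the gripper's body (75 mm by 190 mm) begins 51 mm behind the grasp point.
Start: joints at [89.416, 22.042, 0.453, 0, -68.411, -14.817], TCP at [0.166, 0.603, 0.223] pointing down, gripper open.
Joint ranges: [-179.83, 179.83], [-69.29, 118.12], [-61.27, 80.66], [-181.25, 117.63], [-171.15, -9.14], [-177.46, 177.46]. Speed limits (degrees/s): [159.86, 159.86, 180, 180, 180, 180].

### API

Orientations are given as a 3x3 rotation matrix whose columns are the frame's x, y, z axes.
In Python, from station import * gives the robot as it stands.
- The arm moves only by the tool move_arm, never from a script. Its argument "targets" is text: rows parted by semicolons, each of 4 numbers parted by spaces: the shift along the world's x, y, z in units of 25 mm (1.0 is 25 mm), then the turn about the world's z in units of 5 degrees (1.0 is 5 degrees). In form: tx ty tz spin; .... A call has 1 to 10 rows; each row shifts and turns the commanded pose from where the row before left it; what a row does not reach is not made up. A row lasts 1/12 s, in which the tool goes at most 41.7 mm and 7.16 degrees, less where a joint would pass 70% of its speed; a pose out of reach is approached as far as the arm can. A call is refused whole if a number of a shift passes 1 or a number of a turn 1, either way. A call with a gripper value outside its range is refused whole. "gripper" is the finger opening in mm, from 0 to 87, set as the call begins (left out, the last holds). The fingers move at their own pace and stop on an object; the grip force is fixed at half the most. Time passes only in rows, so rows that do not move let the fingers close. It gives the time, the measured TCP pose, the force, the opening and the grip force at its end, in the units of the state.
- sense(): the state, without advancing time (a new reading comes with each control period).
- capture(name): name is "side" or "top" or "wrist"; returns a dict with "image" (400x640x3 uint8, blue, green, red), "fx", "fy", "cx", "cy" (pixels), "D" ([k1, k2, p1, p2, k3] as OpenCV has them; the pictures are not rectified), "world_from_camera" (4x4, takes a point from camera to world coordinates); the wrist camera has in their place "hand_eye" (4x4, takes a point from camera to tool coordinates, whose origin is the TCP and whose axes are the flange's). Camera axes: x right, y up, looking along -z (the intrinsics and any distortion apply to the point x, -y, -z); pixel columns grow to the right and rows downward; lengths in m; the calibration is good to about 2 mm. A picture is of the moment at which its call begins: read the wrist's pose just before it. There is no depth.
- finish_job(): hands the job in; it is judged then, once.
The state is a dict: "time_s": time; "joints": joint angles; "joint_velocities": joint speeds; "effort": joint torques, N m; "tcp_pos": TCP position; "ee_rot": TCP orientation; "wrist_force": force on the tool from outside, world axes, zero at the start; "moment": the same for the moment, N m; "gripper_width": opening from 0.0 (shut) to 1.0 (fully open); "gripper_force": force on a finger pad.
Only numpy, scipy, OpenCV 4.12 (cv2) and the standard library are available. Lean on these libraries where they do the work, as an engineer would, in place of code of your own. Each camera call takes 0.05 s, during which the arm holds its last target. There are 200 camera calls.

## Working session

There is one attempt and no reset: what is moved stays moved. The work goes in short steps, Python scripts to look and compute and a tool call to move; the robot and the scene stay as the last step left them, time stands still between calls to the robot, and variables do not carry over. Pictures are saved under pics/ and viewed, at most 10 in all, crops included, and the job is handed in when it is done.

Besides the shell and the picture viewer there is one more tool, called after ">>>" as name(argument=value, ...), one argument or row to a line, values as JSON. move_arm: Moves the arm, as the interface text tells. Its arguments: {"type":"object","properties":{"targets":{"type":"string"},"gripper":{"type":"number"}},"required":["targets"]}

```bash
mkdir -p pics; cat > h.py <<'E'
from station import *
import numpy as np, cv2
def ray(c,px,pose=None):
    K=np.array([[c["fx"],0,c["cx"]],[0,c["fy"],c["cy"]],[0,0,1.]])
    u=cv2.undistortPoints(np.array(px,float).reshape(-1,1,2),K,np.array(c["D"],float)).reshape(-1,2)
    d=np.c_[u[:,0],-u[:,1],-np.ones(len(u))]
    T=np.array(c["world_from_camera"]) if "world_from_camera" in c else pose@np.array(c["hand_eye"])
    return T[:3,3],d@T[:3,:3].T
def onz(c,px,z,pose=None):
    o,d=ray(c,px,pose); return o+d*((z-o[2])/d[:,2])[:,None]
def proj(c,P):
    K=np.array([[c["fx"],0,c["cx"]],[0,c["fy"],c["cy"]],[0,0,1.]]); T=np.linalg.inv(np.array(c["world_from_camera"]))
    p=np.atleast_2d(P)@T[:3,:3].T+T[:3,3]; p=p*[1,-1,-1]
    return cv2.projectPoints(p,np.zeros(3),np.zeros(3),K,np.array(c["D"],float))[0].reshape(-1,2)
def st():
    s=sense(); print(s["time_s"],np.round(s["tcp_pos"],4),np.round(s["wrist_force"],1),round(s["gripper_width"]*87,1),np.round(s["gripper_force"],1)); return s
def cap(n,f=None):
    c=capture(n); 
    if f: cv2.imwrite(f"pics/{f}.png",c["image"])
    return c
E
python3 - <<'E'
from h import *
s=st(); print(np.round(s["ee_rot"],3))
a=cap("top","top0");b=cap("side","side0")
for c in(a,b): print(np.round(c["world_from_camera"],3).tolist(),c["fx"])
E
```

```text
0.0 [0.1658 0.602  0.2215] [-0.1 -0.1 -0.1] 87.3 0.0
[[ 0.964 -0.266 -0.001]
 [-0.266 -0.964 -0.002]
 [ 0.     0.002 -1.   ]]
[[0.0, 0.986, -0.164, 0.355], [-1.0, 0.0, 0.002, -0.026], [0.002, 0.164, 0.986, 1.438], [0.0, 0.0, 0.0, 1.0]] 435.6743744740107
[[0.744, 0.428, -0.513, -0.142], [-0.668, 0.473, -0.575, -0.822], [-0.004, 0.771, 0.637, 0.937], [0.0, 0.0, 0.0, 1.0]] 476.9384647205034
```

View pics/top0.png

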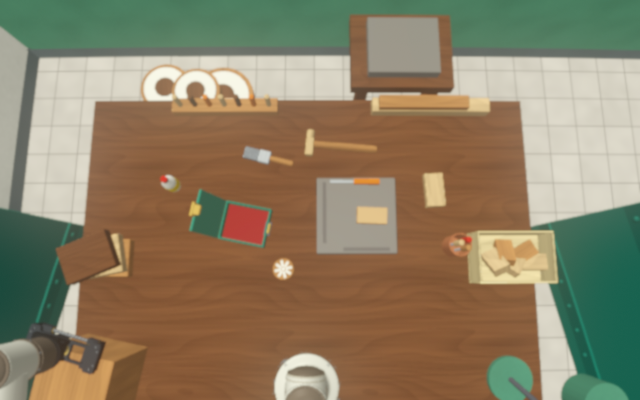

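View pics/side0.png

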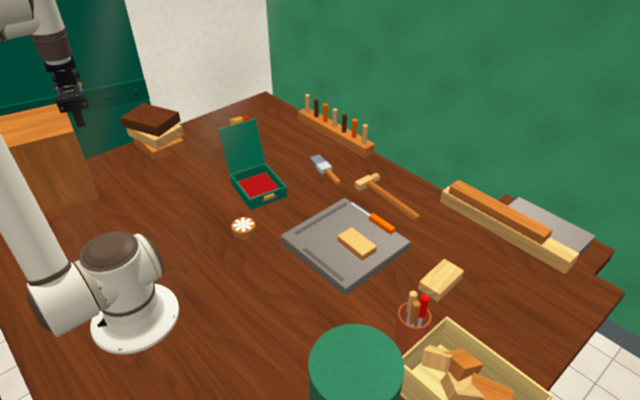

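```bash
python3 - <<'E'
from h import *
c=cap("top");hsv=cv2.cvtColor(c["image"],cv2.COLOR_BGR2HSV)
def m(lo,hi,box,z,name):
    k=cv2.inRange(hsv,np.array(lo),np.array(hi)); w=np.zeros_like(k); x0,y0,x1,y1=box; w[y0:y1,x0:x1]=k[y0:y1,x0:x1]
    cs=cv2.findContours(w,cv2.RETR_EXTERNAL,cv2.CHAIN_APPROX_NONE)[0]; q=max(cs,key=cv2.contourArea).reshape(-1,2)
    P=onz(c,q,z)[:,:2]; r=cv2.minAreaRect((P*1000).astype(np.float32)); print(name,np.round(r[0],1),np.round(r[1],1),round(r[2],1),np.round(cv2.boxPoints(r)).tolist())
print(hsv[215,372],hsv[224,246],hsv[235,340],hsv[210,210],hsv[200,372],hsv[209,194],hsv[228,268])
m((10,60,150),(30,200,255),(340,195,400,235),.056,"block")
m((0,180,80),(8,255,255),(215,195,280,250),.008,"felt")
m((170,180,80),(180,255,255),(215,195,280,250),.008,"felt2")
m((0,0,60),(179,50,190),(305,165,405,260),.03,"slab")
m((20,120,120),(32,255,255),(180,195,205,220),.18,"tab")
E
```

```text
[ 19  96 228] [  2 173 183] [ 20  28 163] [72 97 95] [ 20  31 162] [ 23 141 224] [ 23 131 195]
block [ 536.2 -209.2] [99.6 58.2] 89.1 [[506.0, -259.0], [565.0, -259.0], [566.0, -160.0], [508.0, -159.0]]Traceback (most recent call last):
  File "<stdin>", line 9, in <module>
  File "<stdin>", line 5, in m
ValueError: max() iterable argument is empty
```

```bash
python3 - <<'E'
from h import *
c=cap("top");hsv=cv2.cvtColor(c["image"],cv2.COLOR_BGR2HSV)
def m(lo,hi,box,z,name):
    k=cv2.inRange(hsv,np.array(lo),np.array(hi)); w=np.zeros_like(k); x0,y0,x1,y1=box; w[y0:y1,x0:x1]=k[y0:y1,x0:x1]
    q=np.argwhere(w)[:,::-1]
    P=onz(c,q,z)[:,:2]; r=cv2.minAreaRect((P*1000).astype(np.float32)); print(name,np.round(r[0],1),np.round(r[1],1),round(r[2],1),np.round(cv2.boxPoints(r)).tolist())
m((0,120,80),(8,255,255),(215,195,280,250),.008,"felt")
m((18,100,120),(32,255,255),(185,200,205,220),.18,"tab")
m((10,20,100),(30,45,190),(305,165,405,260),.03,"slab")
print(onz(c,[[283,269]],.025))
E
```

```text
felt [513.9 203.7] [133.9 110.8] 78.9 [[447.0, 149.0], [555.0, 127.0], [581.0, 259.0], [472.0, 280.0]]
tab [537.9 323.1] [33.2 51.1] 81.4 [[510.0, 311.0], [561.0, 303.0], [566.0, 336.0], [515.0, 343.0]]
slab [ 539.6 -162. ] [254.6 240.2] 90.0 [[419.0, -289.0], [660.0, -289.0], [660.0, -35.0], [420.0, -35.0]]
[[0.36551968 0.07434571 0.025     ]]
```

>>> move_arm(
  targets="1 -1 0.5 -1;1 -1 0.5 -1;1 -1 0.5 -1;1 -1 0.5 -1;1 -1 0.5 -1;1 -1 0.5 -1;1 -1 0.5 -1;1 -1 0.5 -1;0.5 -1 0 -1;0.5 -1 0 -1",
)

```text
time_s: 1.03
tcp_pos: [0.392, 0.3513, 0.3232]
ee_rot: [[0.411, -0.911, 0.001], [-0.911, -0.411, 0.001], [-0.001, -0.001, -1.0]]
wrist_force: [0.3, 0.3, -0.3]
gripper_width: 1.0
gripper_force: 0.0
```

>>> move_arm(
  targets="0.5 -1 0 -1;0.5 -1 0 -1;0.5 -1 0 -1;0.5 -1 0 -1;0.5 -1 0 -1;0.5 -1 0 0;0.5 -1 0 0;0.5 -1 0 0;0 0 0 0;0 0 0 0",
)

```text
time_s: 1.87
tcp_pos: [0.4912, 0.1514, 0.3223]
ee_rot: [[-0.01, -1.0, -0.001], [-1.0, 0.01, -0.0], [0.0, 0.001, -1.0]]
wrist_force: [0.7, 0.0, -1.0]
gripper_width: 0.999
gripper_force: 0.0
```

```bash
python3 - <<'E'
from h import *
s=st();c=cap("wrist","w1"); T=np.eye(4);T[:3,:3]=s["ee_rot"];T[:3,3]=s["tcp_pos"]; print(c["hand_eye"])
h=cv2.cvtColor(c["image"],cv2.COLOR_BGR2HSV); w=cv2.inRange(h,np.array((0,120,80)),np.array((8,255,255)))
q=max(cv2.findContours(w,0,1)[0],key=cv2.contourArea).reshape(-1,2); print(q.min(0),q.max(0))
P=onz(c,q,.008,T)[:,:2]; r=cv2.minAreaRect((P*1000).astype(np.float32)); print(np.round(r[0],1),np.round(r[1],1),round(r[2],1),np.round(cv2.boxPoints(r)).tolist())
E
```

```text
1.8667 [0.4912 0.1514 0.3223] [ 0.7  0.  -1. ] 86.9 0.0
[[-1.00698712e-03  9.69048345e-01  2.46868974e-01  6.71730827e-02]
 [ 9.99999462e-01  9.14564882e-04  4.89040788e-04 -1.25279000e-03]
 [ 2.48126473e-04  2.46869333e-01 -9.69048745e-01 -1.61855237e-01]
 [ 0.00000000e+00  0.00000000e+00  0.00000000e+00  1.00000000e+00]]
[258 149] [351 250]
[512.8 202.9] [134.6 114.2] 78.8 [[444.0, 148.0], [556.0, 126.0], [582.0, 258.0], [470.0, 280.0]]
```

View pics/w1.png

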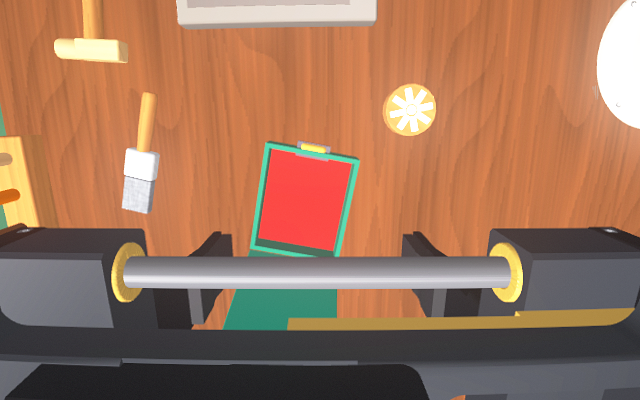

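>>> move_arm(
  targets="0.1 -1 0 0;0.1 -1 0 0;0.1 -1 0 0;0.1 -1 0 0;0.1 -1 0 0;0.1 -1 0 0;0.1 -1 0 0;0.1 -1 0 0;0.1 -1 0 0;0.1 -1 0 0",
)

```text
time_s: 2.75
tcp_pos: [0.516, -0.0974, 0.3226]
ee_rot: [[-0.005, -1.0, 0.0], [-1.0, 0.005, 0.0], [-0.0, -0.0, -1.0]]
wrist_force: [0.3, 0.3, 0.1]
gripper_width: 0.998
gripper_force: 0.0
```

>>> move_arm(
  targets="0.1 -1 0 0;0.1 -1 0 0;0.1 -1 0 0;0.1 -1 0 0;0 0 0 0;0 0 0 0",
)

```text
time_s: 3.25
tcp_pos: [0.5261, -0.1973, 0.322]
ee_rot: [[-0.008, -1.0, -0.001], [-1.0, 0.008, 0.0], [-0.0, 0.001, -1.0]]
wrist_force: [0.5, 0.6, 0.3]
gripper_width: 1.001
gripper_force: 0.0
```

```bash
python3 - <<'E'
from h import *
s=st();c=cap("wrist","w2"); T=np.eye(4);T[:3,:3]=s["ee_rot"];T[:3,3]=s["tcp_pos"]
h=cv2.cvtColor(c["image"],cv2.COLOR_BGR2HSV); w=cv2.inRange(h,np.array((10,60,150)),np.array((30,200,255)))
for q in cv2.findContours(w,0,1)[0]:
  if cv2.contourArea(q)<1500: continue
  q=q.reshape(-1,2); print(q.min(0),q.max(0))
  P=onz(c,q,.056,T)[:,:2]; r=cv2.minAreaRect((P*1000).astype(np.float32)); print(np.round(r[0],1),np.round(r[1],1),round(r[2],1),np.round(cv2.boxPoints(r)).tolist())
E
```

```text
3.25 [ 0.5261 -0.1973  0.322 ] [0.5 0.6 0.3] 87.1 0.0
[192 289] [633 329]
[382.3   3. ] [ 65.8 658.6] 89.6 [[53.0, -27.0], [711.0, -32.0], [712.0, 34.0], [53.0, 38.0]]
[288 122] [330 199]
[ 537.4 -209.1] [97.2 52.6] 87.9 [[509.0, -257.0], [562.0, -259.0], [566.0, -162.0], [513.0, -160.0]]
[0 0] [639 256]
[ 511.2 -243.7] [327.2 869.6] 89.6 [[75.0, -404.0], [945.0, -410.0], [947.0, -83.0], [78.0, -77.0]]
```

View pics/w2.png

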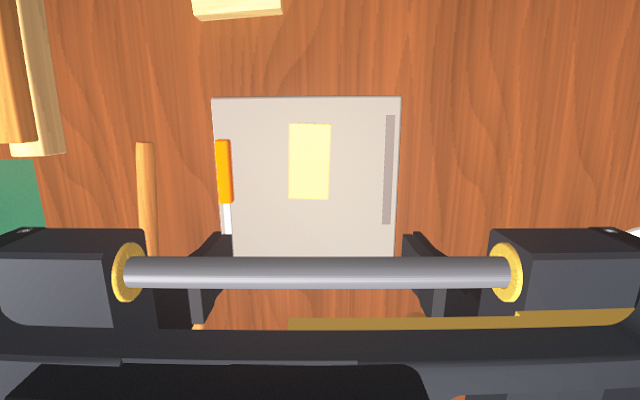

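>>> move_arm(
  targets="0.2 -1 -1 -0.32;0.2 -1 -1 0;0 0 -1 0;0 0 -1 0;0 0 -1 0;0 0 -1 0;0 0 -1 0;0 0 -1 0;0 0 -1 0;0 0 0 0",
  gripper=87,
)

```text
time_s: 4.13
tcp_pos: [0.5327, -0.2447, 0.0927]
ee_rot: [[-0.034, -0.999, -0.01], [-0.999, 0.034, 0.003], [-0.003, 0.01, -1.0]]
wrist_force: [-0.5, -0.2, -0.7]
gripper_width: 0.997
gripper_force: 0.0
```

```bash
python3 - <<'E'
from h import *
s=st();print(s["ee_rot"])
E
```

```text
4.1333 [ 0.5327 -0.2447  0.0927] [-0.5 -0.2 -0.7] 86.8 0.0
[[-0.03390643 -0.99937536 -0.00996186]
 [-0.99942055  0.03387479  0.00332756]
 [-0.00298803  0.01006891 -0.99994484]]
```

>>> move_arm(
  targets="0 0 -1 0;0 0 -0.8 0;0 0 -0.5 0;0 0 -0.1 0;0 0 0 0;0 0 0 0",
)

```text
time_s: 4.63
tcp_pos: [0.5373, -0.2472, 0.0392]
ee_rot: [[-0.033, -0.999, 0.003], [-0.999, 0.033, -0.001], [0.001, -0.003, -1.0]]
wrist_force: [0.6, -0.1, -0.2]
gripper_width: 1.003
gripper_force: 0.0
```

>>> move_arm(
  targets="0 0 0 0;0 0 0 0;0 0 0 0;0 0 0 0;0 0 0 0;0 0 0 0;0 0 0 0;0 0 0 0;0 0 0 0;0 0 0 0",
  gripper=40,
)

```text
time_s: 5.47
tcp_pos: [0.5357, -0.2475, 0.0376]
ee_rot: [[-0.035, -0.999, -0.0], [-0.999, 0.035, -0.0], [0.0, 0.0, -1.0]]
wrist_force: [-1.0, 0.8, 2.0]
gripper_width: 0.595
gripper_force: 30.0
```

>>> move_arm(
  targets="0 0 0.5 0;0 0 0.5 0;0 0 0.5 0;0 0 0.5 0;0 0 0.5 0;0 0 0.5 0;0 0 0.5 0;0 0 0.5 0;0 0 0 0;0 0 0 0",
)

```text
time_s: 6.3
tcp_pos: [0.5361, -0.2473, 0.1375]
ee_rot: [[-0.035, -0.999, 0.001], [-0.999, 0.035, 0.0], [-0.0, -0.001, -1.0]]
wrist_force: [-0.3, 0.2, -2.1]
gripper_width: 0.595
gripper_force: 30.0
```

```bash
python3 - <<'E'
from h import *
s=st();c=cap("side"); print(s["moment"]); p=proj(c,s["tcp_pos"])[0]; print(p)
x,y=np.clip(p-[80,75],0,None).astype(int); i=c["image"][y:y+150,x:x+160]
w=cap("wrist")["image"]
cv2.imwrite("pics/s3.png",np.hstack([cv2.resize(i,None,fx=2.5,fy=2.5,interpolation=2),cv2.resize(w[:,120:520],(375,375))]))
E
```

```text
6.3 [ 0.5361 -0.2473  0.1375] [-0.3  0.2 -2.1] 51.7 30.0
[ 0.01647743 -0.04702849  0.00148667]
[368.70154188 225.02241716]
```

View pics/s3.png

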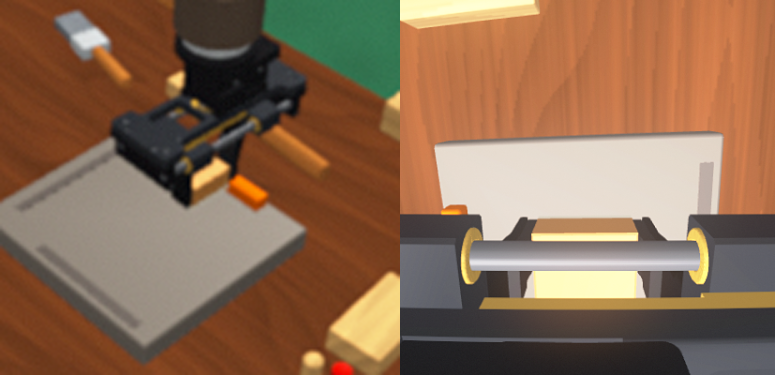

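```bash
cat >> h.py <<'E'
def wp():
    s=sense();T=np.eye(4);T[:3,:3]=s["ee_rot"];T[:3,3]=s["tcp_pos"];return T
def tilt(T,c,th,a=9,h=0.5):
    # rows (wrist image) of block edges; tool x=-u. block pts (u along A->B from P, v up) in mm
    P=T[:3,3]-T[:3,2]*.019; u=-T[:3,0]; z=-T[:3,2]; t=np.radians(th); L=[]
    for (i,j) in((-a,h),(-a,h-26),(96-a,h),(96-a,h-26)):
        L.append(P+(u*(i*np.cos(t)+j*np.sin(t))+z*(-i*np.sin(t)+j*np.cos(t)))/1000)
    c2=dict(c); c2["world_from_camera"]=T@np.array(c["hand_eye"]); return proj(c2,L)[:,1]
E
python3 - <<'E'
from h import *
T=wp();c=cap("wrist")
for th in range(-10,91,10): print(th,np.round(tilt(T,c,th)))
i=c["image"]; print(i[215:330:5,310].tolist())
E
```

```text
-10 [249. 238. 442. 407.]
0 [250. 231. 418. 382.]
10 [252. 224. 394. 357.]
20 [254. 219. 370. 333.]
30 [257. 214. 347. 310.]
40 [260. 211. 324. 287.]
50 [264. 209. 301. 264.]
60 [267. 209. 279. 243.]
70 [271. 211. 257. 221.]
80 [274. 215. 236. 200.]
90 [278. 221. 215. 179.]
[[211, 222, 231], [210, 222, 232], [211, 223, 233], [203, 219, 227], [90, 133, 183], [89, 134, 184], [90, 134, 185], [152, 235, 255], [200, 255, 255], [110, 114, 125], [125, 127, 139], [149, 151, 161], [171, 168, 178], [226, 224, 229], [192, 190, 199], [196, 254, 255], [195, 253, 255], [195, 253, 255], [194, 252, 255], [194, 252, 255], [194, 253, 255], [73, 144, 186], [73, 144, 186]]
```

>>> move_arm(
  targets="-0.1 0.5 0 -0.2;-0.1 1 0 -0.2;-0.1 1 0 -0.2;-0.1 1 0 -0.2;-0.1 1 0 -0.2;-0.1 1 0 -0.2;-0.1 1 0 -0.2;-0.1 1 0 -0.2;-0.1 1 0 -0.24;-0.1 1 0 0",
)

```text
time_s: 7.28
tcp_pos: [0.5101, -0.0089, 0.1366]
ee_rot: [[-0.195, -0.981, -0.002], [-0.981, 0.195, -0.0], [0.001, 0.002, -1.0]]
wrist_force: [1.1, 0.2, -0.9]
gripper_width: 0.59
gripper_force: 30.0
```

>>> move_arm(
  targets="-0.18 1 0 0;0 1 0 0;0 1 0 0;0 1 0 0;0 1 0 0;0 1 0 0;0 0.8 0 0;0 0.48 0 0;0 0 -1 0;0 0 -1 0",
)

```text
time_s: 8.12
tcp_pos: [0.5072, 0.1734, 0.0877]
ee_rot: [[-0.193, -0.981, 0.003], [-0.981, 0.193, 0.002], [-0.002, -0.002, -1.0]]
wrist_force: [-0.7, -0.6, -1.8]
gripper_width: 0.597
gripper_force: 30.0
```

>>> move_arm(
  targets="0 0 -0.5 0;0 0 0 0;0 0 0 0",
)

```text
time_s: 8.37
tcp_pos: [0.5061, 0.1714, 0.0742]
ee_rot: [[-0.194, -0.981, -0.002], [-0.981, 0.194, -0.002], [0.002, 0.002, -1.0]]
wrist_force: [-0.1, -0.7, -2.5]
gripper_width: 0.595
gripper_force: 30.0
```

```bash
cat >> h.py <<'E'
C=np.array([.5125,.2015]);EX=np.array([.194,.981]);EY=np.array([-.981,.194])
def cs():
    s=st(); d=(s["tcp_pos"][:2]-C); print("case x,y,gz mm",np.round([d@EX*1e3,d@EY*1e3,s["tcp_pos"][2]*1e3+19],1),"ang",np.round(np.degrees(np.arctan2(-s["ee_rot"][1,0] if 0 else -s["ee_rot"][1][0],-s["ee_rot"][0][0])),2))
    print("mom",np.round(s["moment"],3)); return s
E
python3 - <<'E'
from h import *
cs(); c=cap("wrist","w4"); print(np.round(tilt(wp(),c,0)))
E
```

```text
8.3667 [0.5061 0.1714 0.0742] [-0.1 -0.7 -2.5] 51.8 30.0
case x,y,gz mm [-30.8   0.5  93.2] ang 78.79
mom [ 0.05  -0.069  0.045]
[250. 231. 418. 381.]
```

View pics/w4.png

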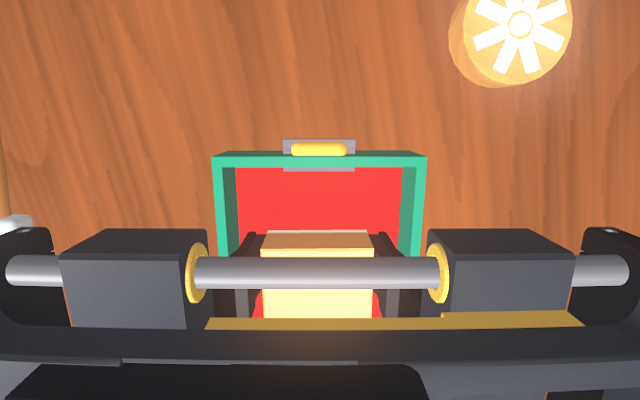

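>>> move_arm(
  targets="0 0 -0.6 0;0 0 -0.6 0;0 0 -0.5 0;0.03 0.15 0 0;0.03 0.15 0 0;0.03 0.15 0 0;0.02 0.1 0 0;0.02 0.1 0 0;0.02 0.1 0 0;0 0 0 0",
)

```text
time_s: 9.25
tcp_pos: [0.5078, 0.1841, 0.0333]
ee_rot: [[-0.196, -0.981, -0.008], [-0.981, 0.196, -0.011], [0.012, 0.006, -1.0]]
wrist_force: [1.9, -22.9, 3.5]
gripper_width: 0.595
gripper_force: 30.0
```

```bash
cat >> h.py <<'E'
def strip(name="wrist"):
    c=cap(name); T=wp(); i=c["image"]
    for r in range(150,330,4):
        print(r,i[r,300:340].mean(0).astype(int).tolist(),end=" ")
    print()
    for th in range(0,91,10): print(th,np.round(tilt(T,c,th)),end=" ")
    return c
E
python3 - <<'E'
from h import *
cs(); strip()
E
```

```text
9.25 [0.5078 0.1841 0.0333] [  1.9 -22.9   3.5] 51.8 30.0
case x,y,gz mm [-18.    1.2  52.3] ang 78.71
mom [-6.131 -0.955 -0.181]
150 [188, 229, 112] 154 [193, 183, 204] 158 [161, 155, 232] 162 [79, 88, 254] 166 [78, 87, 254] 170 [77, 86, 254] 174 [77, 85, 254] 178 [77, 84, 253] 182 [76, 82, 253] 186 [75, 82, 253] 190 [74, 81, 253] 194 [74, 80, 253] 198 [74, 79, 253] 202 [74, 78, 253] 206 [73, 78, 253] 210 [72, 78, 253] 214 [72, 79, 253] 218 [73, 79, 253] 222 [73, 80, 253] 226 [73, 80, 253] 230 [218, 229, 235] 234 [87, 137, 205] 238 [88, 138, 205] 242 [88, 138, 205] 246 [97, 157, 228] 250 [209, 254, 255] 254 [207, 254, 255] 258 [103, 104, 133] 262 [119, 122, 147] 266 [128, 131, 154] 270 [154, 156, 175] 274 [172, 174, 190] 278 [211, 209, 221] 282 [236, 235, 240] 286 [207, 207, 218] 290 [207, 255, 255] 294 [207, 254, 255] 298 [207, 254, 255] 302 [206, 254, 255] 306 [206, 254, 255] 310 [206, 254, 255] 314 [206, 254, 255] 318 [97, 184, 234] 322 [79, 156, 202] 326 [78, 155, 200] 
0 [249. 231. 418. 381.] 10 [251. 224. 394. 357.] 20 [254. 218. 370. 333.] 30 [256. 214. 346. 309.] 40 [260. 210. 323. 287.] 50 [263. 209. 301. 264.] 60 [267. 209. 279. 242.] 70 [270. 210. 257. 221.] 80 [274. 214. 236. 200.] 90 [277. 220. 215. 179.]
```

>>> move_arm(
  targets="0 0 0.1 0;0.01 0.04 0.12 0;0.01 0.05 0.12 0;0.01 0.05 0.12 0;0.01 0.05 0.12 0;0 0 0 0",
)

```text
time_s: 9.8
tcp_pos: [0.5085, 0.1891, 0.0476]
ee_rot: [[-0.196, -0.981, -0.009], [-0.981, 0.196, -0.011], [0.012, 0.006, -1.0]]
wrist_force: [1.9, -19.5, 0.9]
gripper_width: 0.592
gripper_force: 30.0
```

```bash
cat >> h.py <<'E'
def edges():
    c=cap("wrist"); T=wp(); i=c["image"][:,300:340].mean(1).astype(int)
    d=np.abs(np.diff(i,axis=0)).sum(1); print("jumps",[(r,i[r-2].tolist(),i[r+3].tolist()) for r in range(170,257) if d[r]>50 and d[r]==d[r-2:r+3].max()])
    for th in range(0,91,10): print(th,np.round(tilt(T,c,th))[:2],end=" ")
    return c
E
python3 - <<'E'
from h import *
cs(); edges()
E
```

```text
9.8 [0.5085 0.1891 0.0476] [  1.9 -19.5   0.9] 51.5 30.0
case x,y,gz mm [-13.    1.5  66.6] ang 78.69
mom [-5.678 -0.7   -0.235]
jumps [(219, [72, 81, 253], [222, 234, 243]), (222, [200, 218, 245], [89, 144, 216]), (244, [92, 148, 216], [181, 250, 255]), (256, [214, 255, 255], [110, 117, 143])]
0 [249. 231.] 10 [251. 224.] 20 [254. 218.] 30 [256. 214.] 40 [260. 210.] 50 [263. 209.] 60 [267. 209.] 70 [270. 210.] 80 [274. 214.] 90 [277. 220.]
```

>>> move_arm(
  targets="0.03 0.16 0.27 0;0.03 0.16 0.27 0;0.04 0.2 0.24 0;0.04 0.2 0.24 0;0 0 0 0;0 0 0 0",
)

```text
time_s: 10.35
tcp_pos: [0.5128, 0.2085, 0.0746]
ee_rot: [[-0.195, -0.981, -0.006], [-0.981, 0.195, -0.009], [0.01, 0.004, -1.0]]
wrist_force: [-0.8, -15.7, 8.2]
gripper_width: 0.592
gripper_force: 30.0
```

```bash
python3 - <<'E'
from h import *
cs(); edges()
E
```

```text
10.35 [0.5128 0.2085 0.0746] [ -0.8 -15.7   8.2] 51.5 30.0
case x,y,gz mm [ 6.9  1.  93.6] ang 78.78
mom [-4.512  0.535 -0.097]
jumps [(200, [72, 78, 253], [235, 244, 250]), (207, [236, 244, 250], [97, 159, 229]), (242, [100, 163, 229], [163, 243, 255]), (256, [212, 255, 255], [110, 118, 141])]
0 [249. 231.] 10 [251. 224.] 20 [254. 218.] 30 [256. 214.] 40 [260. 210.] 50 [263. 209.] 60 [267. 209.] 70 [270. 210.] 80 [274. 214.] 90 [277. 220.]
```

>>> move_arm(
  targets="0.05 0.24 0.2 0;0.05 0.24 0.2 0;0.05 0.27 0.16 0;0.05 0.27 0.16 0;0.06 0.29 0.1 0;0.06 0.29 0.1 0;0 0 0 0;0 0 0 0",
)

```text
time_s: 11.07
tcp_pos: [0.5227, 0.252, 0.0983]
ee_rot: [[-0.194, -0.981, 0.0], [-0.981, 0.194, -0.003], [0.003, -0.001, -1.0]]
wrist_force: [-0.9, -5.9, 4.1]
gripper_width: 0.597
gripper_force: 30.0
```

```bash
python3 - <<'E'
from h import *
cs(); edges()
E
```

```text
11.0667 [0.5227 0.252  0.0983] [-0.9 -5.9  4.1] 51.9 30.0
case x,y,gz mm [ 51.5  -0.3 117.3] ang 78.84
mom [-2.078  0.257 -0.003]
jumps [(194, [86, 94, 253], [255, 255, 255]), (205, [255, 255, 255], [155, 234, 255]), (256, [159, 237, 255], [111, 113, 135])]
0 [250. 231.] 10 [251. 224.] 20 [254. 218.] 30 [256. 214.] 40 [260. 210.] 50 [263. 209.] 60 [267. 209.] 70 [270. 210.] 80 [274. 214.] 90 [277. 220.]
```

>>> move_arm(
  targets="0.06 0.3 0.05 0;0.05 0.25 0.05 0;0 0 0 0;0 0 0 0",
)

```text
time_s: 11.45
tcp_pos: [0.5257, 0.2669, 0.0997]
ee_rot: [[-0.194, -0.981, 0.001], [-0.981, 0.194, -0.0], [0.0, -0.001, -1.0]]
wrist_force: [-1.1, -3.9, 6.5]
gripper_width: 0.589
gripper_force: 30.0
```

```bash
python3 - <<'E'
from h import *
cs(); c=edges(); w=c["image"]
a=cap("side"); p=proj(a,sense()["tcp_pos"])[0]; x,y=(p-[60,60]).astype(int); i=a["image"][y:y+120,x:x+120]
cv2.imwrite("pics/s5.png",np.hstack([cv2.resize(i,(390,390),interpolation=2),cv2.resize(w[:,120:520],(390,390))]))
E
```

```text
11.45 [0.5257 0.2669 0.0997] [-1.1 -3.9  6.5] 51.3 30.0
case x,y,gz mm [ 66.8  -0.3 118.7] ang 78.84
mom [-1.53   0.363 -0.101]
jumps [(191, [97, 108, 254], [241, 246, 250]), (215, [255, 255, 255], [176, 247, 255]), (256, [167, 245, 255], [117, 122, 146])]
0 [250. 231.] 10 [251. 224.] 20 [254. 218.] 30 [256. 214.] 40 [260. 210.] 50 [263. 209.] 60 [267. 209.] 70 [270. 210.] 80 [274. 214.] 90 [277. 220.]
```

View pics/s5.png

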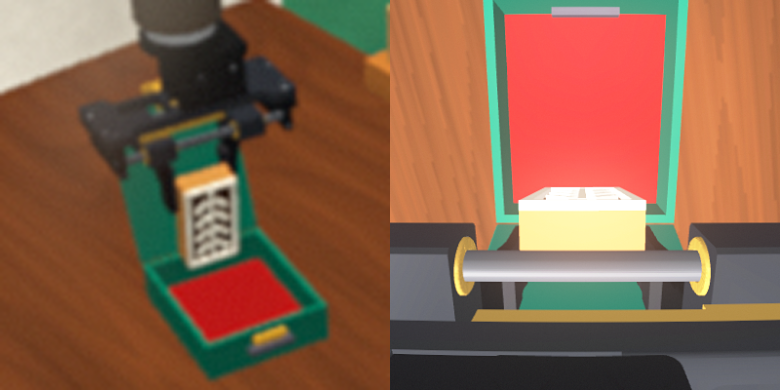

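>>> move_arm(
  targets="-0.1 -0.5 0.1 0;-0.15 -0.8 0 0;-0.15 -0.8 0 0;-0.15 -0.8 0 0;-0.1 -0.6 0 0;-0.1 -0.3 0 0;0 0 -0.3 0;0 0 -0.3 0;0 0 -0.2 0;0 0 0 0",
)

```text
time_s: 12.38
tcp_pos: [0.506, 0.1726, 0.0787]
ee_rot: [[-0.194, -0.981, -0.003], [-0.981, 0.194, -0.001], [0.002, 0.002, -1.0]]
wrist_force: [-0.1, -0.5, -0.8]
gripper_width: 0.592
gripper_force: 30.0
```

>>> move_arm(
  targets="0 0 -0.1 0;0 0 -0.1 0;0 0 -0.05 0;0 0 0 0",
)

```text
time_s: 12.72
tcp_pos: [0.5066, 0.1725, 0.0739]
ee_rot: [[-0.194, -0.981, -0.0], [-0.981, 0.194, -0.0], [0.0, 0.0, -1.0]]
wrist_force: [0.1, -0.1, -1.0]
gripper_width: 0.592
gripper_force: 30.0
```

```bash
python3 - <<'E'
from h import *
cs(); edges()
E
```

```text
12.7167 [0.5066 0.1725 0.0739] [ 0.1 -0.1 -1. ] 51.5 30.0
case x,y,gz mm [-29.6   0.2  92.9] ang 78.82
mom [ 0.064 -0.119 -0.023]
jumps [(193, [80, 89, 246], [218, 229, 237]), (203, [221, 231, 239], [255, 255, 255]), (214, [255, 255, 255], [152, 231, 254]), (256, [144, 227, 255], [100, 102, 125])]
0 [250. 231.] 10 [251. 224.] 20 [254. 218.] 30 [256. 214.] 40 [260. 210.] 50 [263. 209.] 60 [267. 209.] 70 [270. 210.] 80 [274. 214.] 90 [277. 220.]
```

>>> move_arm(
  targets="0 0 -0.08 0;0 0 -0.08 0;0 0 -0.08 0;0 0 0 0",
)

```text
time_s: 13.1
tcp_pos: [0.5073, 0.173, 0.0707]
ee_rot: [[-0.193, -0.981, 0.002], [-0.981, 0.193, 0.001], [-0.001, -0.001, -1.0]]
wrist_force: [-5.0, 1.8, 12.3]
gripper_width: 0.591
gripper_force: 30.0
```

>>> move_arm(
  targets="0 0 -0.08 0;0 0 -0.08 0;0 0 0 0",
)

```text
time_s: 13.35
tcp_pos: [0.5086, 0.1745, 0.0697]
ee_rot: [[-0.192, -0.981, 0.006], [-0.981, 0.192, 0.003], [-0.004, -0.005, -1.0]]
wrist_force: [-9.5, 3.9, 26.5]
gripper_width: 0.592
gripper_force: 30.1
```

>>> move_arm(
  targets="0.04 0.2 0 0;0.04 0.2 0 0;0 0 0 0",
)

```text
time_s: 13.6
tcp_pos: [0.5102, 0.1838, 0.0673]
ee_rot: [[-0.192, -0.981, 0.004], [-0.981, 0.192, 0.002], [-0.002, -0.004, -1.0]]
wrist_force: [-3.5, 1.1, 13.8]
gripper_width: 0.589
gripper_force: 30.0
```

```bash
python3 - <<'E'
from h import *
cs(); c=edges(); w=c["image"]; T=wp(); a=cap("side"); p=proj(a,sense()["tcp_pos"])[0]; x,y=(p-[60,45]).astype(int); i=a["image"][y:y+120,x:x+120]
cv2.imwrite("pics/s6.png",np.hstack([cv2.resize(i,(390,390),interpolation=2),cv2.resize(w[:,120:520],(390,390))]))
E
```

```text
13.6 [0.5102 0.1838 0.0673] [-3.5  1.1 13.8] 51.2 30.0
case x,y,gz mm [-17.8  -1.2  86.3] ang 78.91
mom [ 0.311  1.298 -0.045]
jumps [(177, [85, 93, 244], [247, 250, 251]), (204, [209, 221, 231], [233, 240, 245]), (212, [233, 240, 244], [205, 220, 231]), (215, [202, 217, 228], [255, 255, 255]), (226, [255, 255, 255], [153, 232, 255]), (256, [147, 230, 255], [107, 110, 127])]
0 [250. 231.] 10 [251. 224.] 20 [254. 218.] 30 [256. 214.] 40 [260. 210.] 50 [263. 209.] 60 [267. 209.] 70 [270. 210.] 80 [274. 214.] 90 [277. 220.]
```

View pics/s6.png

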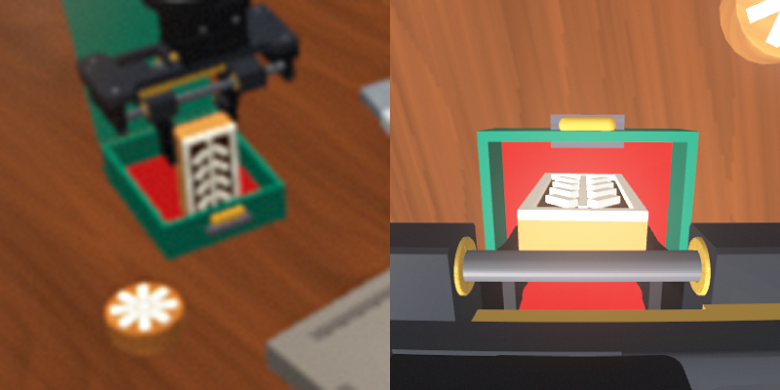

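```bash
cat >> h.py <<'E'
def ang(rA,rB,zB=.008,verbose=1):
    """A carved edge row, B carved edge row (B on plane zB) -> tilt"""
    s=sense();c=cap("wrist");T=wp();o,d=ray(c,[[320,rA],[320,rB]],T)
    B=o+d[1]*(zB-o[2])/d[1][2]; r=np.roots([d[0]@d[0],2*d[0]@(o-B),(o-B)@(o-B)-.096**2])
    for t in r:
        A=o+d[0]*t.real; v=A-B; print("Bx",round((B[:2]-C)@EX*1e3,1),"A x,z",round((A[:2]-C)@EX*1e3,1),round(A[2]*1e3,1),"lean to +x deg from vertical",np.round(np.degrees(np.arctan2(v[:2]@EX,v[2])),1), "imag" if abs(t.imag)>1e-9 else "")
E
python3 - <<'E'
from h import *
ang(226,177); ang(226,177,.012); ang(227,178)
E
```

```text
Bx -46.1 A x,z 13.1 -67.6 lean to +x deg from vertical 142.0 
Bx -46.1 A x,z -43.9 104.0 lean to +x deg from vertical 1.3 
Bx -46.8 A x,z 11.9 -64.0 lean to +x deg from vertical 142.3 
Bx -46.8 A x,z -45.2 108.0 lean to +x deg from vertical 1.0 
Bx -45.4 A x,z 14.0 -67.4 lean to +x deg from vertical 141.8 
Bx -45.4 A x,z -43.5 104.0 lean to +x deg from vertical 1.2
```

>>> move_arm(
  targets="0 0 0.06 0;0 0 0.06 0;0 0 0 0;0 0 0 0",
)

```text
time_s: 14.18
tcp_pos: [0.5089, 0.1825, 0.0676]
ee_rot: [[-0.194, -0.981, 0.001], [-0.981, 0.194, 0.0], [-0.001, -0.0, -1.0]]
wrist_force: [-1.8, 1.6, 2.7]
gripper_width: 0.595
gripper_force: 30.0
```

```bash
python3 - <<'E'
from h import *
cs(); edges()
E
```

```text
14.1833 [0.5089 0.1825 0.0676] [-1.8  1.6  2.7] 51.7 30.0
case x,y,gz mm [-19.3  -0.1  86.6] ang 78.8
mom [ 0.455  0.364 -0.023]
jumps [(179, [86, 95, 245], [242, 246, 248]), (182, [253, 254, 254], [233, 240, 245]), (189, [232, 239, 244], [235, 241, 245]), (196, [216, 226, 235], [235, 241, 246]), (204, [209, 220, 230], [233, 240, 245]), (213, [244, 249, 251], [255, 255, 255]), (225, [255, 255, 255], [153, 232, 255]), (256, [147, 230, 255], [106, 110, 128])]
0 [250. 231.] 10 [251. 224.] 20 [254. 218.] 30 [256. 214.] 40 [260. 210.] 50 [263. 209.] 60 [267. 209.] 70 [270. 210.] 80 [274. 214.] 90 [277. 220.]
```

>>> move_arm(
  targets="0 0 0 0;0 0 0 0;0 0 0 0;0 0 0 0;0 0 0 0;0 0 0 0",
  gripper=64,
)

```text
time_s: 14.73
tcp_pos: [0.5087, 0.1822, 0.0671]
ee_rot: [[-0.194, -0.981, -0.0], [-0.981, 0.194, -0.0], [0.0, 0.0, -1.0]]
wrist_force: [0.4, -0.8, -0.3]
gripper_width: 0.73
gripper_force: 0.0
```

```bash
python3 - <<'E'
from h import *
cs(); edges()
E
```

```text
14.7333 [0.5087 0.1822 0.0671] [ 0.4 -0.8 -0.3] 63.5 0.0
case x,y,gz mm [-19.7   0.   86.1] ang 78.79
mom [ 0.124 -0.089  0.014]
jumps [(180, [90, 99, 250], [247, 249, 251]), (207, [241, 246, 249], [205, 221, 230]), (218, [240, 245, 248], [203, 218, 230]), (223, [203, 218, 230], [255, 255, 255]), (234, [255, 255, 255], [166, 241, 255]), (256, [163, 241, 255], [119, 122, 139])]
0 [250. 231.] 10 [251. 224.] 20 [254. 218.] 30 [256. 214.] 40 [260. 210.] 50 [263. 209.] 60 [267. 209.] 70 [270. 210.] 80 [274. 214.] 90 [277. 220.]
```

```bash
python3 - <<'E'
from h import *
ang(234.5,180.5);ang(235.5,180.5)
E
```

```text
Bx -45.6 A x,z 18.0 -64.0 lean to +x deg from vertical 138.6 
Bx -45.6 A x,z -41.9 103.9 lean to +x deg from vertical 2.2 
Bx -45.6 A x,z 18.7 -63.3 lean to +x deg from vertical 138.0 
Bx -45.6 A x,z -41.5 103.9 lean to +x deg from vertical 2.4
```

>>> move_arm(
  targets="0 0 0.24 0;-0.05 -0.26 0 0;-0.05 -0.25 0 0;-0.05 -0.25 0 0;0 0 0 0;0 0 0 0",
)

```text
time_s: 15.38
tcp_pos: [0.5048, 0.1626, 0.0733]
ee_rot: [[-0.195, -0.981, -0.0], [-0.981, 0.195, -0.0], [0.0, 0.0, -1.0]]
wrist_force: [0.2, 0.2, 0.2]
gripper_width: 0.736
gripper_force: 0.0
```

>>> move_arm(
  targets="0 0 0 0;0 0 0 0;0 0 0 0;0 0 0 0;0 0 0 0;0 0 0 0;0 0 0 0",
  gripper=40,
)

```text
time_s: 15.97
tcp_pos: [0.505, 0.1634, 0.0732]
ee_rot: [[-0.194, -0.981, 0.0], [-0.981, 0.194, 0.0], [-0.0, -0.0, -1.0]]
wrist_force: [-0.2, 0.4, 0.4]
gripper_width: 0.595
gripper_force: 30.0
```

```bash
python3 - <<'E'
from h import *
cs(); edges()
E
```

```text
15.9667 [0.505  0.1634 0.0732] [-0.2  0.4  0.4] 51.8 30.0
case x,y,gz mm [-38.8  -0.   92.2] ang 78.81
mom [ 0.139 -0.027 -0.011]
jumps [(180, [163, 201, 90], [156, 149, 181]), (183, [168, 168, 158], [78, 86, 245]), (206, [78, 85, 246], [246, 248, 249]), (212, [245, 248, 250], [225, 233, 239]), (220, [235, 241, 245], [201, 214, 224]), (229, [237, 243, 246], [162, 177, 191]), (230, [235, 241, 245], [185, 200, 212]), (241, [233, 240, 244], [154, 168, 183]), (245, [137, 151, 168], [216, 226, 233]), (255, [228, 235, 241], [102, 103, 114])]
0 [250. 231.] 10 [251. 224.] 20 [254. 218.] 30 [256. 214.] 40 [260. 210.] 50 [263. 209.] 60 [267. 209.] 70 [270. 210.] 80 [274. 214.] 90 [277. 220.]
```

>>> move_arm(
  targets="0 0 0.2 0;-0.04 -0.2 0 0;-0.04 -0.2 0 0;-0.04 -0.2 0 0;0 0 -0.2 0;0 0 -0.1 0;0 0 -0.1 0;0 0 0 0",
)

```text
time_s: 16.68
tcp_pos: [0.5021, 0.1476, 0.0726]
ee_rot: [[-0.192, -0.981, 0.001], [-0.981, 0.192, -0.002], [0.002, -0.001, -1.0]]
wrist_force: [-8.9, -3.4, 28.8]
gripper_width: 0.592
gripper_force: 30.0
```

```bash
python3 - <<'E'
from h import *
cs(); edges()
E
```

```text
16.6833 [0.5021 0.1476 0.0726] [-8.9 -3.4 28.8] 51.5 30.0
case x,y,gz mm [-54.9  -0.2  91.6] ang 78.9
mom [-0.825  3.128 -0.059]
jumps [(177, [75, 118, 191], [169, 156, 163]), (180, [147, 139, 148], [80, 164, 215]), (195, [127, 251, 255], [154, 190, 85]), (207, [166, 204, 88], [246, 249, 250]), (212, [246, 249, 250], [223, 233, 238]), (220, [235, 241, 244], [199, 214, 223]), (230, [236, 242, 245], [182, 197, 208]), (241, [236, 242, 245], [149, 164, 179]), (255, [231, 238, 242], [102, 103, 113])]
0 [250. 231.] 10 [251. 224.] 20 [254. 218.] 30 [256. 214.] 40 [260. 210.] 50 [263. 209.] 60 [267. 209.] 70 [270. 210.] 80 [274. 214.] 90 [277. 220.]
```

>>> move_arm(
  targets="0.02 0.1 0 0;0.02 0.1 0 0;0.03 0.15 0.03 0;0.03 0.15 0.02 0;0.03 0.15 0 0;0 0 0 0",
)

```text
time_s: 17.23
tcp_pos: [0.5055, 0.164, 0.0722]
ee_rot: [[-0.193, -0.981, 0.0], [-0.981, 0.193, -0.002], [0.002, -0.001, -1.0]]
wrist_force: [-5.4, -2.6, 17.4]
gripper_width: 0.593
gripper_force: 30.0
```

```bash
python3 - <<'E'
from h import *
cs(); edges()
E
```

```text
17.2333 [0.5055 0.164  0.0722] [-5.4 -2.6 17.4] 51.6 30.0
case x,y,gz mm [-38.1  -0.4  91.2] ang 78.87
mom [-0.803  1.751 -0.078]
jumps [(179, [167, 205, 84], [171, 161, 163]), (182, [171, 174, 153], [201, 217, 222]), (191, [247, 249, 251], [148, 163, 178]), (196, [148, 163, 178], [231, 238, 243]), (203, [236, 242, 245], [132, 147, 164]), (209, [148, 163, 177], [222, 233, 238]), (217, [238, 243, 246], [119, 133, 152]), (235, [224, 231, 237], [107, 121, 140]), (256, [201, 210, 219], [105, 106, 116])]
0 [250. 231.] 10 [251. 224.] 20 [254. 218.] 30 [256. 214.] 40 [260. 210.] 50 [263. 209.] 60 [267. 209.] 70 [270. 210.] 80 [274. 214.] 90 [277. 220.]
```

>>> move_arm(
  targets="0.06 0.29 0 0;0.06 0.29 -0.02 0;0.06 0.29 -0.06 0;0.06 0.29 -0.07 0;0.05 0.27 -0.11 0;0.05 0.27 -0.12 0;0 0 0 0;0 0 0 0",
)

```text
time_s: 17.95
tcp_pos: [0.514, 0.2078, 0.0597]
ee_rot: [[-0.194, -0.981, 0.001], [-0.981, 0.194, 0.001], [-0.001, -0.0, -1.0]]
wrist_force: [-0.4, 0.8, 1.5]
gripper_width: 0.595
gripper_force: 30.0
```

```bash
python3 - <<'E'
from h import *
cs(); c=edges(); w=c["image"]; a=cap("side"); p=proj(a,sense()["tcp_pos"])[0]; x,y=(p-[60,45]).astype(int); i=a["image"][y:y+120,x:x+120]
cv2.imwrite("pics/s7.png",np.hstack([cv2.resize(i,(390,390),interpolation=2),cv2.resize(w[:,120:520],(390,390))]))
E
```

```text
17.95 [0.514  0.2078 0.0597] [-0.4  0.8  1.5] 51.8 30.0
case x,y,gz mm [ 6.5 -0.2 78.7] ang 78.82
mom [ 0.116  0.107 -0.04 ]
jumps [(194, [211, 219, 227], [116, 130, 154]), (226, [196, 205, 215], [103, 117, 142]), (256, [233, 241, 246], [102, 101, 108])]
0 [250. 231.] 10 [251. 224.] 20 [254. 218.] 30 [256. 214.] 40 [260. 210.] 50 [263. 209.] 60 [267. 209.] 70 [270. 210.] 80 [274. 214.] 90 [277. 220.]
```

View pics/s7.png

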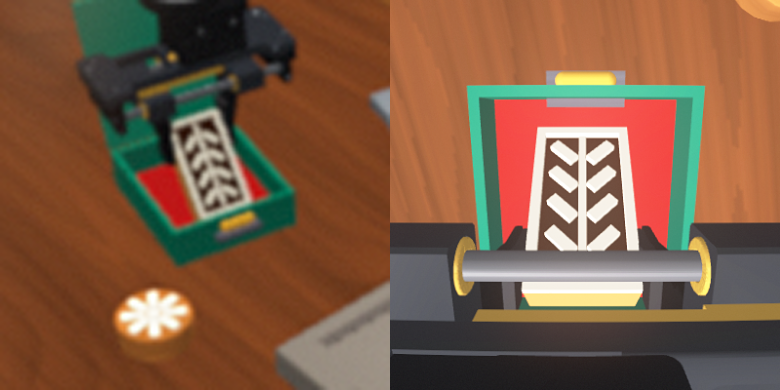

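>>> move_arm(
  targets="0.04 0.22 -0.17 0;0.04 0.22 -0.17 0;0.04 0.18 -0.21 0;0.04 0.18 -0.21 0;0.03 0.14 -0.24 0;0.03 0.14 -0.24 0;0 0 0 0;0 0 0 0",
)

```text
time_s: 18.72
tcp_pos: [0.5188, 0.2342, 0.0279]
ee_rot: [[-0.194, -0.981, -0.001], [-0.981, 0.194, -0.0], [0.001, 0.001, -1.0]]
wrist_force: [0.9, 0.9, -0.3]
gripper_width: 0.596
gripper_force: 30.0
```

>>> move_arm(
  targets="0.02 0.1 -0.26 0;0.02 0.1 -0.26 0;0 0 0 0;0 0 0 0",
)

```text
time_s: 19.05
tcp_pos: [0.5198, 0.2388, 0.0151]
ee_rot: [[-0.195, -0.981, -0.001], [-0.981, 0.195, -0.001], [0.001, 0.001, -1.0]]
wrist_force: [0.7, 0.9, -1.1]
gripper_width: 0.595
gripper_force: 30.0
```

```bash
python3 - <<'E'
from h import *
cs(); c=cap("wrist"); cv2.imwrite("pics/w8.png",c["image"])
E
```

```text
19.05 [0.5198 0.2388 0.0151] [ 0.7  0.9 -1.1] 51.7 30.0
case x,y,gz mm [38.   0.1 34.1] ang 78.78
mom [ 0.14  -0.047  0.022]
```

View pics/w8.png

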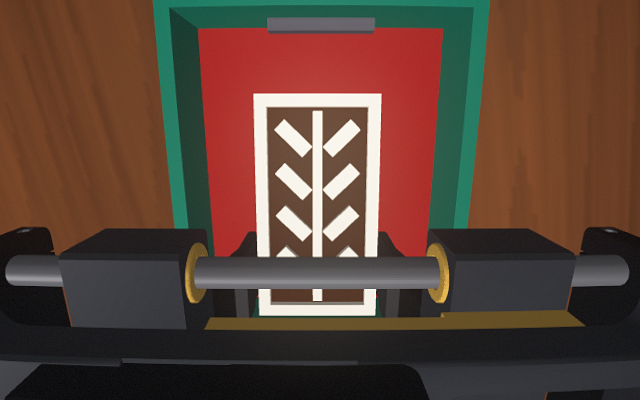

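```bash
cat >> h.py <<'E'
def edge3(px2,w=.052):
    c=cap("wrist");T=wp();o,d=ray(c,px2,T); t=w/np.linalg.norm(d[0]-d[1]); m=o+t*d.mean(0)
    print("edge case x,y,z mm",np.round([(m[:2]-C)@EX*1e3,(m[:2]-C)@EY*1e3,m[2]*1e3],1)); return m
E
python3 - <<'E'
from h import *
c=cap("wrist");i=c["image"].astype(int); g=i.min(2)
for r in (96,98,100,102,308,311,314,317): 
    q=np.where(g[r,200:440]>170)[0]+200; print(r,q.min() if len(q) else 0,q.max() if len(q) else 0)
print([ (r,g[r,320],g[r,262]) for r in list(range(88,100))+list(range(296,326,2))])
B=edge3([[253.5,94],[382,94]]);A=edge3([[258.5,314],[377,314]]);v=A-B;print(np.linalg.norm(v),np.degrees(np.arcsin(v[2]/np.linalg.norm(v))))
T=wp()
for zb in(.02,.026,.034,.042,.05):
    P=onz(c,[[320,94]],zb,T)[0]; Q=onz(c,[[320,314]],T[2,3]+.019+.006,T)[0]; print(zb,np.linalg.norm(P-Q),np.degrees(np.arcsin((Q-P)[2]/.096)))
E
```

```text
96 254 380
98 254 380
100 254 380
102 254 380
308 259 375
311 259 374
314 260 374
317 0 0
[(88, np.int64(56), np.int64(51)), (89, np.int64(59), np.int64(54)), (90, np.int64(58), np.int64(53)), (91, np.int64(58), np.int64(52)), (92, np.int64(52), np.int64(43)), (93, np.int64(157), np.int64(140)), (94, np.int64(246), np.int64(241)), (95, np.int64(239), np.int64(238)), (96, np.int64(236), np.int64(236)), (97, np.int64(238), np.int64(236)), (98, np.int64(238), np.int64(235)), (99, np.int64(238), np.int64(235)), (296, np.int64(236), np.int64(231)), (298, np.int64(236), np.int64(231)), (300, np.int64(249), np.int64(231)), (302, np.int64(114), np.int64(230)), (304, np.int64(112), np.int64(230)), (306, np.int64(234), np.int64(230)), (308, np.int64(231), np.int64(230)), (310, np.int64(232), np.int64(231)), (312, np.int64(230), np.int64(231)), (314, np.int64(232), np.int64(228)), (316, np.int64(24), np.int64(18)), (318, np.int64(47), np.int64(45)), (320, np.int64(47), np.int64(41)), (322, np.int64(45), np.int64(42)), (324, np.int64(44), np.int64(43))]
edge case x,y,z mm [-38.1  -0.9  34.8]
edge case x,y,z mm [54.7 -1.1 46.7]
0.09358014029659098 7.2902543529021795
0.02 0.09957517439024843 12.450339080527591
0.026 0.09812486136720501 8.806232442505973
0.034 0.09674012151111953 4.000202430179121
0.042 0.09600700778057794 -0.7777186982615901
0.05 0.09594045923026712 -5.561070292037692
```

>>> move_arm(
  targets="0 0 -0.06 0;0 0 -0.06 0;0 0 -0.05 0;0 0 0 0;0 0 0 0",
)

```text
time_s: 19.67
tcp_pos: [0.5206, 0.2395, 0.0122]
ee_rot: [[-0.194, -0.981, 0.001], [-0.981, 0.194, 0.001], [-0.001, -0.001, -1.0]]
wrist_force: [-0.5, 2.0, 3.1]
gripper_width: 0.597
gripper_force: 30.0
```

```bash
python3 - <<'E'
from h import *
cs(); c=cap("wrist"); g=c["image"].min(2).astype(int); 
for r in (100,):
    q=np.where(g[r,200:440]>170)[0]+200; print(q.min(),q.max())
print([(r,g[r,320]) for r in list(range(84,110,2))+list(range(300,326,2))])
E
```

```text
19.6667 [0.5206 0.2395 0.0122] [-0.5  2.   3.1] 51.9 30.0
case x,y,gz mm [38.9 -0.5 31.2] ang 78.82
mom [ 0.362  0.334 -0.094]
253 382
[(84, np.int64(55)), (86, np.int64(53)), (88, np.int64(55)), (90, np.int64(57)), (92, np.int64(51)), (94, np.int64(246)), (96, np.int64(235)), (98, np.int64(234)), (100, np.int64(235)), (102, np.int64(235)), (104, np.int64(235)), (106, np.int64(223)), (108, np.int64(46)), (300, np.int64(243)), (302, np.int64(109)), (304, np.int64(110)), (306, np.int64(235)), (308, np.int64(228)), (310, np.int64(228)), (312, np.int64(227)), (314, np.int64(233)), (316, np.int64(17)), (318, np.int64(44)), (320, np.int64(45)), (322, np.int64(41)), (324, np.int64(46))]
```

Contact beginning; press a few mm more.

>>> move_arm(
  targets="0 0 -0.05 0;0 0 -0.05 0;0 0 0 0;0 0 0 0",
)

```text
time_s: 20.05
tcp_pos: [0.5208, 0.2395, 0.0095]
ee_rot: [[-0.194, -0.981, 0.001], [-0.981, 0.194, 0.001], [-0.001, -0.001, -1.0]]
wrist_force: [-0.3, 1.8, 3.0]
gripper_width: 0.594
gripper_force: 30.0
```

>>> move_arm(
  targets="0 0 -0.05 0;0 0 -0.05 0;0 0 0 0;0 0 0 0",
)

```text
time_s: 20.38
tcp_pos: [0.5208, 0.2395, 0.0084]
ee_rot: [[-0.194, -0.981, 0.001], [-0.981, 0.194, 0.001], [-0.001, -0.001, -1.0]]
wrist_force: [-1.7, 2.5, 11.9]
gripper_width: 0.596
gripper_force: 34.6
```

```bash
python3 - <<'E'
from h import *
cs(); c=cap("wrist"); g=c["image"].min(2).astype(int); 
for r in (100,):
    q=np.where(g[r,200:440]>170)[0]+200; print(q.min(),q.max())
print([(r,g[r,320]) for r in list(range(76,110,2))+list(range(300,326,2))])
E
```

```text
20.3833 [0.5208 0.2395 0.0084] [-1.7  2.5 11.9] 51.9 34.6
case x,y,gz mm [38.9 -0.8 27.4] ang 78.83
mom [ 0.511  0.891 -0.022]
251 384
[(76, np.int64(54)), (78, np.int64(58)), (80, np.int64(58)), (82, np.int64(56)), (84, np.int64(56)), (86, np.int64(59)), (88, np.int64(58)), (90, np.int64(60)), (92, np.int64(58)), (94, np.int64(112)), (96, np.int64(241)), (98, np.int64(240)), (100, np.int64(239)), (102, np.int64(238)), (104, np.int64(239)), (106, np.int64(243)), (108, np.int64(115)), (300, np.int64(242)), (302, np.int64(184)), (304, np.int64(116)), (306, np.int64(188)), (308, np.int64(235)), (310, np.int64(234)), (312, np.int64(234)), (314, np.int64(237)), (316, np.int64(131)), (318, np.int64(48)), (320, np.int64(46)), (322, np.int64(46)), (324, np.int64(46))]
```

>>> move_arm(
  targets="0 0 0.08 0;0 0 0 0;0 0 0 0",
)

```text
time_s: 20.68
tcp_pos: [0.5196, 0.2384, 0.0085]
ee_rot: [[-0.195, -0.981, -0.001], [-0.981, 0.195, -0.001], [0.001, 0.001, -1.0]]
wrist_force: [-1.4, 0.6, 3.7]
gripper_width: 0.595
gripper_force: 32.0
```

>>> move_arm(
  targets="0 0 0 0;0 0 0 0;0 0 0 0;0 0 0 0;0 0 0.2 0;0 0 0.4 0;0 0 0.8 0;0 0 1 0;0 0 1 0;0 0 0 0",
  gripper=62,
)

```text
time_s: 21.52
tcp_pos: [0.5233, 0.2407, 0.0995]
ee_rot: [[-0.193, -0.981, 0.009], [-0.981, 0.193, 0.005], [-0.007, -0.008, -1.0]]
wrist_force: [0.8, 0.6, 1.2]
gripper_width: 0.714
gripper_force: 0.0
```

>>> move_arm(
  targets="0 0 1 0;0 0 1 0;0 0 1 0;0 0 1 0;0 0 1 0;0 0 1 0;-0.2 -1 0 0;-0.2 -1 0 0;0 0 0 0;0 0 0 0",
  gripper=0,
)

```text
time_s: 22.35
tcp_pos: [0.5099, 0.1879, 0.2442]
ee_rot: [[-0.196, -0.981, 0.0], [-0.981, 0.196, 0.0], [-0.0, -0.0, -1.0]]
wrist_force: [0.1, 0.6, 0.1]
gripper_width: 0.055
gripper_force: 0.0
```

```bash
python3 - <<'E'
from h import *
cs(); c=cap("wrist"); T=wp(); h=cv2.cvtColor(c["image"],cv2.COLOR_BGR2HSV); cv2.imwrite("pics/w9.png",c["image"])
w=cv2.inRange(h,np.array((0,0,190)),np.array((179,70,255))); w[270:]=0
for q in cv2.findContours(w,0,1)[0]:
  if cv2.contourArea(q)<800: continue
  q=q.reshape(-1,2); print(q.min(0),q.max(0))
  P=onz(c,q,.034,T)[:,:2]-C; P=np.c_[P@EX,P@EY]; r=cv2.minAreaRect((P*1000).astype(np.float32)); print(np.round(r[0],1),np.round(r[1],1),round(r[2],1))
E
```

```text
22.35 [0.5099 0.1879 0.2442] [0.1 0.6 0.1] 4.7 0.0
case x,y,gz mm [-1.380e+01 -1.000e-01  2.632e+02] ang 78.7
mom [ 0.071 -0.096 -0.019]
[101 161] [143 235]
[   9.7 -223.6] [47.5 86.7] 87.1
[294 157] [341 240]
[11.2 -1. ] [53.1 96.7] 89.9
[ 0 38] [69 71]
[-149.  -305.4] [24.4 80.8] 7.4
[404  20] [456  75]
[-149.8  115. ] [53.5 54. ] 0.7
```

>>> move_arm(
  targets="0.2 1 0.3 0;0.2 1 0 0;0.2 1 0 0;0.2 1 0 0;0.2 1 0 0;0.2 1 0 0;0.2 1 0 0;0.06 0.4 0 0;0 0 0 0;0 0 0 0",
  gripper=0,
)

```text
time_s: 23.23
tcp_pos: [0.5463, 0.3743, 0.2503]
ee_rot: [[-0.193, -0.981, -0.001], [-0.981, 0.193, -0.001], [0.002, 0.001, -1.0]]
wrist_force: [-0.8, -0.2, -0.5]
gripper_width: 0.004
gripper_force: 0.0
```

```bash
python3 - <<'E'
from h import *
cs(); c=cap("wrist"); T=wp(); h=cv2.cvtColor(c["image"],cv2.COLOR_BGR2HSV)
w=cv2.inRange(h,np.array((18,90,120)),np.array((34,255,255))); w[262:]=0
for q in cv2.findContours(w,0,1)[0]:
  if cv2.contourArea(q)<200: continue
  q=q.reshape(-1,2); P=onz(c,q,.19,T)[:,:2]-C; P=np.c_[P@EX,P@EY]*1e3; print(q.min(0),q.max(0),P.min(0).round(),P.max(0).round())
t=cap("top");print(onz(t,[[170,184]],.11), (onz(t,[[170,184]],.11)[0,:2]-C)@np.c_[EX,EY])
E
```

```text
23.2333 [0.5463 0.3743 0.2503] [-0.8 -0.2 -0.5] 0.3 0.0
case x,y,gz mm [176.1   0.4 269.3] ang 78.85
mom [ 0.046 -0.083  0.05 ]
[  0 141] [ 32 234] [ 121. -233.] [ 188. -205.]
[287 109] [351 156] [103. -21.] [133.  21.]
[[0.62616482 0.42443714 0.11      ]] [ 0.24075231 -0.06825539]
```

>>> move_arm(
  targets="0 0 -1 0;0 0 -1 0;0 0 -1 0;0 0 -0.5 0;0 0 0 0;-0.1 -0.5 0 0;-0.08 -0.4 0 0;-0.06 -0.3 0 0;-0.06 -0.3 0 0;-0.06 -0.3 0 0",
)

```text
time_s: 24.17
tcp_pos: [0.5386, 0.3294, 0.1658]
ee_rot: [[-0.194, -0.981, 0.004], [-0.981, 0.194, 0.003], [-0.004, -0.003, -1.0]]
wrist_force: [1.0, 3.3, 1.6]
gripper_width: 0.004
gripper_force: 1.2
```

>>> move_arm(
  targets="-0.06 -0.3 0 0;-0.06 -0.3 0 0;-0.06 -0.3 0 0;-0.06 -0.3 0 0;0 0 0 0",
)

```text
time_s: 24.58
tcp_pos: [0.531, 0.2972, 0.1636]
ee_rot: [[-0.195, -0.981, -0.002], [-0.981, 0.195, -0.001], [0.002, 0.001, -1.0]]
wrist_force: [-0.2, -0.3, -0.6]
gripper_width: 0.002
gripper_force: 0.0
```

```bash
cat >> h.py <<'E'
def lidpic(f):
    cs(); t=cap("top",f+"t"); h=cv2.cvtColor(t["image"],cv2.COLOR_BGR2HSV)
    w=cv2.inRange(h,np.array((18,100,120)),np.array((34,255,255))); w[:190]=0;w[245:]=0;w[:,:175]=0;w[:,290:]=0
    n,_,s,ce=cv2.connectedComponentsWithStats(w); print([(s[i].tolist(),ce[i].round(1).tolist()) for i in range(1,n) if s[i][4]>5])
E
python3 -c "
from h import *
lidpic('l1')"
```

```text
24.5833 [0.531  0.2972 0.1636] [-0.2 -0.3 -0.6] 0.2 0.0
case x,y,gz mm [ 97.4   0.5 182.6] ang 78.73
mom [ 0.038 -0.053  0.01 ]
[([209, 207, 8, 12, 67], [212.6, 212.1]), ([267, 224, 4, 9, 26], [268.6, 228.2])]
```

>>> move_arm(
  targets="-0.1 -0.5 -0.05 0;-0.1 -0.5 -0.05 0;-0.1 -0.5 -0.05 0;-0.08 -0.42 -0.11 0;-0.08 -0.42 -0.11 0;-0.08 -0.42 -0.11 0;0 0 0 0",
)

```text
time_s: 25.22
tcp_pos: [0.5168, 0.2272, 0.1509]
ee_rot: [[-0.196, -0.981, -0.003], [-0.981, 0.196, -0.002], [0.003, 0.003, -1.0]]
wrist_force: [-0.2, -0.5, -0.3]
gripper_width: 0.006
gripper_force: 0.0
```

>>> move_arm(
  targets="-0.07 -0.37 -0.23 0;-0.07 -0.37 -0.23 0;-0.07 -0.37 -0.23 0;0 0 0 0",
)

```text
time_s: 25.55
tcp_pos: [0.5113, 0.1999, 0.1328]
ee_rot: [[-0.196, -0.981, -0.004], [-0.981, 0.196, -0.002], [0.003, 0.003, -1.0]]
wrist_force: [0.1, -0.9, -0.2]
gripper_width: 0.005
gripper_force: 0.0
```

```bash
python3 -c "
from h import *
lidpic('l2')"
```

```text
25.55 [0.5113 0.1999 0.1328] [ 0.1 -0.9 -0.2] 0.4 0.0
case x,y,gz mm [ -1.8   0.9 151.8] ang 78.71
mom [ 0.053 -0.008  0.052]
[([247, 214, 11, 15, 111], [251.8, 221.9]), ([267, 224, 4, 9, 26], [268.6, 228.2])]
```

>>> move_arm(
  targets="-0.06 -0.3 -0.35 0;-0.06 -0.3 -0.35 0;-0.06 -0.3 -0.35 0;-0.04 -0.2 -0.39 0;-0.04 -0.2 -0.39 0;-0.04 -0.2 -0.39 0;0 0 0 0;0 0 0 0",
)

```text
time_s: 26.27
tcp_pos: [0.5045, 0.1637, 0.0779]
ee_rot: [[-0.195, -0.981, -0.003], [-0.981, 0.195, -0.002], [0.002, 0.002, -1.0]]
wrist_force: [0.9, -0.2, -0.1]
gripper_width: 0.003
gripper_force: 0.0
```

```bash
python3 -c "
from h import *
lidpic('l3')"
```

```text
26.2667 [0.5045 0.1637 0.0779] [ 0.9 -0.2 -0.1] 0.3 0.0
case x,y,gz mm [-38.6   0.5  96.9] ang 78.76
mom [ 0.105 -0.102  0.027]
[([264, 220, 8, 14, 97], [267.7, 226.6])]
```

>>> move_arm(
  targets="0 0 0.7 0;0 0 0.6 0;-0.17 -0.85 0 0;-0.17 -0.85 0 0;0 0 0 0;0 0 -0.5 0;0 0 -0.5 0;0 0 -0.4 0;0 0 -0.3 0;0 0 0 0",
)

```text
time_s: 27.15
tcp_pos: [0.4962, 0.1221, 0.0676]
ee_rot: [[-0.194, -0.981, -0.003], [-0.981, 0.194, -0.001], [0.002, 0.002, -1.0]]
wrist_force: [-0.3, -0.1, -0.9]
gripper_width: 0.004
gripper_force: 0.0
```

>>> move_arm(
  targets="0 0 -0.2 0;0 0 -0.2 0;0 0 -0.15 0;0 0 0 0;0 0 0 0",
)

```text
time_s: 27.57
tcp_pos: [0.497, 0.1224, 0.0552]
ee_rot: [[-0.194, -0.981, 0.0], [-0.981, 0.194, 0.0], [-0.0, 0.0, -1.0]]
wrist_force: [0.2, 0.5, -0.1]
gripper_width: 0.002
gripper_force: 0.0
```

```bash
python3 -c "
from h import *
lidpic('l4')"
```

```text
27.5667 [0.497  0.1224 0.0552] [ 0.2  0.5 -0.1] 0.2 0.0
case x,y,gz mm [-80.6  -0.1  74.2] ang 78.79
mom [ 0.055 -0.062  0.02 ]
[]
```

>>> move_arm(
  targets="0 0 -0.1 0;0 0 -0.1 0;0 0 -0.1 0;0 0 0 0;0 0 0 0",
)

```text
time_s: 28.03
tcp_pos: [0.4971, 0.1223, 0.0486]
ee_rot: [[-0.194, -0.981, 0.0], [-0.981, 0.194, -0.0], [0.0, -0.0, -1.0]]
wrist_force: [-2.6, -2.2, 8.5]
gripper_width: 0.005
gripper_force: 4.1
```

>>> move_arm(
  targets="0 0 -0.08 0;0 0 -0.08 0;0 0 0 0;0 0 0 0",
)

```text
time_s: 28.37
tcp_pos: [0.4972, 0.1223, 0.048]
ee_rot: [[-0.192, -0.981, 0.001], [-0.981, 0.192, -0.001], [0.0, -0.001, -1.0]]
wrist_force: [-10.3, 0.0, 31.3]
gripper_width: 0.004
gripper_force: 15.6
```

>>> move_arm(
  targets="0 0 0.3 0;0 0 0.7 0;0 0 1 0;0 0 1 0;0 0 1 0;0 0 1 0;0 0 1 0;-0.5 -1 1 0;-0.5 -1 0 0;-0.5 -1 0 0",
)

```text
time_s: 29.2
tcp_pos: [0.4598, 0.0473, 0.22]
ee_rot: [[-0.193, -0.981, 0.003], [-0.981, 0.193, 0.002], [-0.003, -0.003, -1.0]]
wrist_force: [-0.7, -0.1, -1.1]
gripper_width: 0.006
gripper_force: 0.0
```

>>> move_arm(
  targets="-0.5 -1 0 0;-0.5 -1 0 0;-0.5 -1 0 0;0 0 0 0;0 0 0 0",
)

```text
time_s: 29.62
tcp_pos: [0.4214, -0.0285, 0.2187]
ee_rot: [[-0.196, -0.981, 0.001], [-0.981, 0.196, 0.001], [-0.001, -0.0, -1.0]]
wrist_force: [0.8, -0.2, 0.1]
gripper_width: 0.006
gripper_force: 0.0
```

```bash
python3 - <<'E'
from h import *
lidpic('l5'); t=cap("top"); h=cv2.cvtColor(t["image"],cv2.COLOR_BGR2HSV)
print(h[225,246],[np.round(proj(t,[*(C+x*EX),z])[0]) for x,z in((-84,.048),(-84,.06),(-75,.04))])
# lid outline at z=.048
w=cv2.inRange(h,np.array((60,90,40)),np.array((95,255,255)));w[:180]=0;w[260:]=0;w[:,:170]=0;w[:,300:]=0
q=max(cv2.findContours(w,0,1)[0],key=cv2.contourArea).reshape(-1,2);P=onz(t,q,.048)[:,:2]-C;P=np.c_[P@EX,P@EY]*1e3;print(P.min(0).round(),P.max(0).round())
s=cap("side"); hs=cv2.cvtColor(s["image"],cv2.COLOR_BGR2HSV)
k=cv2.inRange(hs,np.array((18,90,100)),np.array((34,255,255)))
p=proj(s,[[*(C-84*EX),.048]])[0]; print("pred tab",p); x,y=p.astype(int); kk=k[y-15:y+16,x-20:x+21]; a=np.argwhere(kk); print(len(a), a.mean(0)[::-1]+[x-20,y-15] if len(a) else 0, proj(s,[[*(C-84*EX),.056]])[0])
E
```

```text
29.6167 [ 0.4214 -0.0285  0.2187] [ 0.8 -0.2  0.1] 0.5 0.0
case x,y,gz mm [-243.3   44.7  237.7] ang 78.68
mom [ 0.129 -0.096  0.021]
[([266, 221, 9, 13, 78], [270.1, 227.4])]
[ 80 125 173] [array([7667533., 1509820.]), array([7423473., 1461588.]), array([12989988.,  2560236.])]
[-40. -60.] [48. 62.]
pred tab [ -60.22417937 -204.07747063]
0 0 [ -60.18703059 -203.98313039]
```

```bash
python3 - <<'E'
from h import *
for n in("top","side"):
    s=cap(n); hs=cv2.cvtColor(s["image"],cv2.COLOR_BGR2HSV); k=cv2.inRange(hs,np.array((18,90,100)),np.array((34,255,255)))
    p=proj(s,[[*(C-.084*EX),z] for z in(.048,.052,.056,.062)]); print(n,p.round(1).tolist()); x,y=p[0].astype(int); a=np.argwhere(k[y-15:y+16,x-20:x+21]); print(len(a),a.mean(0)[::-1]+[x-20,y-15],a.min(0)[::-1]+[x-20,y-15],a.max(0)[::-1]+[x-20,y-15])
E
```

```text
top [[269.0, 227.7], [268.9, 227.5], [268.7, 227.4], [268.5, 227.2]]
84 [270.03571429 226.92857143] [266 212] [274 233]
side [[269.0, 192.2], [268.9, 191.2], [268.8, 190.1], [268.7, 188.6]]
131 [269.59541985 194.80916031] [262 180] [286 201]
```

```bash
python3 -c "
from h import *
print(finish_job())"
```

```text
the job is handed in; nothing more can be done
None
```

The printing block was turned over and laid flat in the green case with its carved face up. The lid was pressed down to its shut height, and top and side pictures with the arm clear agree with it being shut. I handed the job in at about 30 s; no verdict came back.

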